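Hover the inspection head over the blade

TASK

Take the white dust cover off the blade on the stage and set it down flat in the empty metal tray. Then lift the inspection head out of its dock, carry it over the stage's shields and lower it between the clamp bars until its hood hangs upright about a centimetre above the blade, centred on it and with the hood's long side along the blade. Never let the head touch the stage or the clamp fixture, leave the other things on the bench alone, and finish holding the head still in the air there: do not put it down or let go.

Things in the scene. Friction and masses are not known exactly. Their poses are not given: they have to be found in the camera images.
- stage: Grey measuring stage fixed to the bench, 240 (x) x 180 (y) mm, top face 40 mm above the bench. Origin: centre of its underside; z up. Two thin black glare shields stand along its two long sides at y = +-88 mm, 200 mm long, their tops 80 mm above the bench. Two micrometer screws stick out of its +x end, to x = 150 mm.
- fixture: Black clamp fixture lying flat on the stage, fixed, 150 (x) x 96 (y) mm, base plate 8 mm thick. Origin: centre of its underside, 40 mm above the bench; x runs along the blade, z up. In its middle lies the bright steel blade, 90 (x) x 24 (y) x 4 mm, its top 12 mm above the origin. Two dark clamp bars run along x at y = +-37 mm, each 120 mm long and 10 mm wide, tops 28 mm above the origin; 64 mm free between them. Stage shields are higher: 40 mm above this origin.
- blade_mid (a point): Centre of the blade's top face (hidden under the cover at the start); axes as the fixture's.
- cover: Loose white plastic dust cover over the blade, between the clamp bars: an upside-down box, hollow below, 110 (x) x 50 (y) x 30 mm, with an upright grip bar on top: 45 (x) x 10 (y) x 32 mm, from 30 to 62 mm above the origin. Pinch the bar across y. Origin: centre of its underside; z up. At the start it stands on the fixture's base plate, x along the blade within a few degrees. 0.10 to 0.17 kg.
- tray: Empty aluminium tray fixed to the bench, 190 (x) x 140 (y) x 20 mm outside, walls and floor 5 mm. Origin: centre of its underside.
- tray_in (a point): Centre of the tray's inner floor, 5 mm above the bench; axes as the tray's.
- dock: Low black dock for the head, fixed to the bench, an open box 78 (x) x 58 (y) x 18 mm outside, walls and floor 5 mm. Origin: centre of its underside. It and the tray are on opposite sides of the stage, either way round.
- head: Loose hand-held inspection head standing upright in the dock, 112 mm tall: below, a black rectangular hood 60 (x) x 40 (y) x 30 mm; above it an aluminium grip body 46 (x) x 36 (y) mm, from 30 to 100 mm above the origin; on top a black cap 30 mm across. Origin: centre of the hood's lower face; z up. Long side of the hood along x. Grip it across y. 0.21 to 0.42 kg.
- objective: Bystander: loose steel spare objective, 32 mm across, 55 mm tall, standing upright. Origin: centre of its underside.
- cap: Bystander: loose black lens cap, disc 48 mm across, 12 mm thick. Origin: centre of its underside.
- slidebox: Bystander: loose white slide box 50 (x) x 110 (y) x 30 mm. Origin: centre of its underside.
Things that resemble listed ones, but are neither listed nor needed, are in the scene too. Leave any brown or turquoise look-alike of the cover alone. There is more than one size of the head; the one meant has the size given above.

How it is judged (in metres and radians):
On the way, in this order (a step that is already met when the one before it is completed fails the run):
1. the dust cover stands flat in the tray, released (horizontal distance between cover and tray_in below 0.05 m and z of cover in the frame of tray_in below 0.006 m and angle between cover's own z axis and vertical below 0.08 rad and linear speed of cover below 0.02 m/s and contact force between the fingers and cover below 0.1 N), for 0.2 s.
2. the head is lifted out of its dock (z of head in the frame of dock above 0.06 m and contact force between the fingers and head above 1 N), for 0.1 s.
At the end, for the whole second after the job is handed in: Fingers hold the head still, upright within 0.1 rad, 4 to 16 mm above the blade, within 10 mm of its centre and 0.12 rad of its direction, touching nothing else; the cover stands flat on the tray floor (0.08 rad), released; bystanders within 20 mm of their starts (all of step 1 and z of head in the frame of blade_mid between 0.004 and 0.016 m and horizontal distance between head and blade_mid below 0.01 m and angle between the x axis of head and the x axis of fixture, either way round below 0.12 rad and angle between head's own z axis and vertical below 0.1 rad and linear speed of head below 0.02 m/s and contact force between the fingers and head above 1 N and contact force between head and fixture below 0.3 N and contact force between head and stage below 0.3 N and contact force between head and cover below 0.3 N and contact force between head and dock below 0.3 N and contact force between head and tray below 0.3 N and contact force between head and objective below 0.3 N and contact force between head and cap below 0.3 N and contact force between head and slidebox below 0.3 N and distance of each of objective, cap, slidebox from where it was at the start of the episode below 0.02 m); the arm keeps its last pose, push and grip.
It fails at once if the head touches the fixture, the blade or the stage (more than 1 N) (contact force between head and fixture above 1 N or contact force between head and stage above 1 N).
It fails at once if a bystander is moved more than 20 mm (distance of any of objective, cap, slidebox from where it was at the start of the episode above 0.02 m).
It fails at once if the cover or the head is dropped or thrown (over 0.5 m/s out of the fingers) ((contact force between the fingers and cover below 0.05 N and linear speed of cover above 0.5 m/s) or (contact force between the fingers and head below 0.05 N and linear speed of head above 0.5 m/s)).
It also fails if it takes over 54 s, if anything falls off the work surface, if the arm or the gripper's body presses on something with over 40 N, if the wrist force passes 120 N, or if a joint passes its speed limit or range.

ROBOT

A 6-joint arm with a two-finger parallel gripper is mounted at the origin on the work surface. World frame = base frame: x ahead of the robot, y to its left, z up, the work surface at z = 0. Lengths are in mm, angles in rad, forces in N, time in s.
With the tool pointing down it reaches from about 275 to 725 mm from the base axis. Payload 15.9 kg.
Tool frame: the origin (TCP) lies at the centre of the arm's flange, where the gripper is bolted on; the fingertips stand 173 mm ahead of it and the grasp point (between the pads) lies 155 mm ahead of it (arm.nose_length is the distance from the TCP to the fingertips, in mm); z points along the fingers, y is the line along which they close (so a half turn about z gives the same grasp; the last joint's range is limited). The gripper opens to 85 mm and grips with 20 to 120 N. Pads are 22 mm wide; open, the fingers measure 114 mm over their backs; the gripper's body (76 mm by 85 mm) begins 54 mm behind the grasp point. The pads swing forward as they close: fully open they stand 13 mm farther back than shut.
Start: joints at [-1.327, 0.213, -0.034, 1.323, 0, 1.571], TCP at [120.691, -485.201, 404.706] pointing down, gripper open.
Joint ranges: [-2.98, 2.98], [-0.74, 1.72], [-1.14, 1.35], [-2.1, 2.04], [-1.57, 1.44], [-3.14, 3.14]. Speed limits (rad/s): [1.89, 1.89, 2.39, 2.57, 3.14, 3.14].

INTERFACE

Orientations are given as a unit quaternion [w, x, y, z].
In Python, from cell import read_state, imaging, sign_off, arm gives the robot as it stands.
- The arm moves only by the tool send_rows, never from a script. Its argument "series" is text: rows parted by semicolons, each of 6 numbers parted by spaces: the shift along the tool's x, y, z normalised to -1 to 1, where 1 is 3 cm, then the turn, a rotation vector about the tool's x, y, z normalised to -1 to 1, where 1 is 0.08 rad. In form: dx dy dz rx ry rz; .... A call has 1 to 12 rows; each row shifts and turns the commanded pose from where the row before left it, along the tool's axes as they then stand; what a row does not reach is not made up. A row lasts 1/12 s, in which the tool goes at most 41.7 mm and 7.16 degrees, less where a joint would pass 70% of its speed; a pose out of reach is approached as far as the arm can. A call with a number of a shift or a turn outside -1 to 1 is refused whole. A call with a gripper value outside its range is refused whole. "claw" is the closure in counts, from 0 (fully open) to 255 (shut), set as the call begins (left out, the last holds). The fingers move at their own pace and stop on an object; "squeeze" is the grip in N (left out, the last holds). Time passes only in rows, so rows that do not move let the fingers close. It gives the time, the measured TCP pose, the force, the opening and the grip force at its end, in the units of the state.
- read_state(): the state, without advancing time (a new reading comes with each control period).
- imaging.read_camera(name): name is "scene" or "side" or "wrist"; returns the picture (384x512x3 uint8, red, green, blue); there is no depth.
- imaging.camera_model(name): a dict with "intrinsics" (3x3 intrinsics, pixels), "extrinsics" (4x4, takes a point from camera to world coordinates). Camera axes: x right, y down, z forward; pixel columns grow to the right and rows downward; lengths in mm; the calibration is good to about 2 mm. A picture is of the moment at which its call begins: read the wrist's pose just before it. camera_model takes no time and is no camera call; for the wrist camera it gives the pose at the moment of the call.
- sign_off(): hands the job in; it is judged then, once.
The state is a dict: "time": time; "joint_pos": joint angles; "joint_velocities": joint speeds; "joint_torque": joint torques, N m; "tcp_pos": TCP position; "eef_rot": TCP orientation; "force": force on the tool from outside, world axes, zero at the start; "moment": the same for the moment, N m; "opening": finger opening in mm; "grip_force": force on a finger pad.
Only numpy, scipy, OpenCV 4.12 (cv2) and the standard library are available. Lean on these libraries where they do the work, as an engineer would, in place of code of your own. Each camera call takes 0.05 s, during which the arm holds its last target. There are 200 camera calls.

## Working session

There is one attempt and no reset: what is moved stays moved. The work goes in short steps, Python scripts to look and compute and a tool call to move; the robot and the scene stay as the last step left them, time stands still between calls to the robot, and variables do not carry over. Pictures are saved under pics/ and viewed, at most 10 in all, crops included, and the job is handed in when it is done.

Besides the shell and the picture viewer there is one more tool, called after "Request:" by a JSON object that holds its "name" and its "arguments", one argument or row to a line. send_rows: Moves the arm, as the interface text tells. Scaled input: -1 to 1 covers 3 cm each way for a shift and 0.08 rad each way for a turn. Its arguments: {"type":"object","properties":{"series":{"type":"string"},"claw":{"type":"number"},"squeeze":{"type":"number"}},"required":["series"]}

```bash
mkdir -p pics; cat > h.py <<'E'
import numpy as np, cv2
from cell import read_state, imaging, sign_off, arm
def ray(name,u,v,z,m=None):
    m=m or imaging.camera_model(name); K=np.array(m["intrinsics"]);T=np.array(m["extrinsics"])
    d=T[:3,:3]@np.linalg.solve(K,[u,v,1]); o=T[:3,3]
    return (o+d*(z-o[2])/d[2])[:2].round(1)
def proj(name,P,m=None):
    m=m or imaging.camera_model(name); K=np.array(m["intrinsics"]);T=np.array(m["extrinsics"])
    p=(np.atleast_2d(P)-T[:3,3])@T[:3,:3]; q=p@K.T; return (q[:,:2]/q[:,2:]).round(1)
def shot(name,fn):
    im=imaging.read_camera(name)[:,:,::-1].copy(); cv2.imwrite("pics/"+fn,im); return im
E
python3 - <<'E'
from h import *
a=shot("scene","raw_scene.png");b=shot("side","raw_side.png");c=shot("wrist","raw_wrist.png")
cv2.imwrite("pics/s1.png",cv2.resize(a,(800,600)));cv2.imwrite("pics/s2.png",cv2.resize(b,(800,600)))
for n in("scene","side","wrist"):print(n,np.round(imaging.camera_model(n)["extrinsics"],2).tolist(),np.round(imaging.camera_model(n)["intrinsics"],1).tolist())
s=read_state();print(s["time"],s["tcp_pos"],s["eef_rot"])
E
```

```text
scene [[0.11, 0.66, -0.74, 1342.53], [0.99, -0.07, 0.09, -81.93], [0.01, -0.74, -0.67, 768.31], [0.0, 0.0, 0.0, 1.0]] [[441.7, 0.0, 254.5], [0.0, 441.7, 183.0], [0.0, 0.0, 1.0]]
side [[-0.76, -0.39, 0.52, 20.62], [-0.65, 0.48, -0.59, 653.72], [-0.02, -0.79, -0.62, 718.09], [0.0, 0.0, 0.0, 1.0]] [[363.9, 0.0, 256.9], [0.0, 363.9, 191.6], [0.0, 0.0, 1.0]]
wrist [[0.24, -0.93, -0.28, 190.51], [-0.97, -0.23, -0.07, -467.65], [-0.0, 0.29, -0.96, 373.55], [0.0, 0.0, 0.0, 1.0]] [[328.7, 0.0, 246.7], [0.0, 328.7, 189.9], [0.0, 0.0, 1.0]]
0.15 [ 120.68765109 -485.1360995   404.28831145] [-4.32889445e-04  9.92578929e-01  1.21601314e-01 -4.90597874e-05]
```

View pics/s1.png

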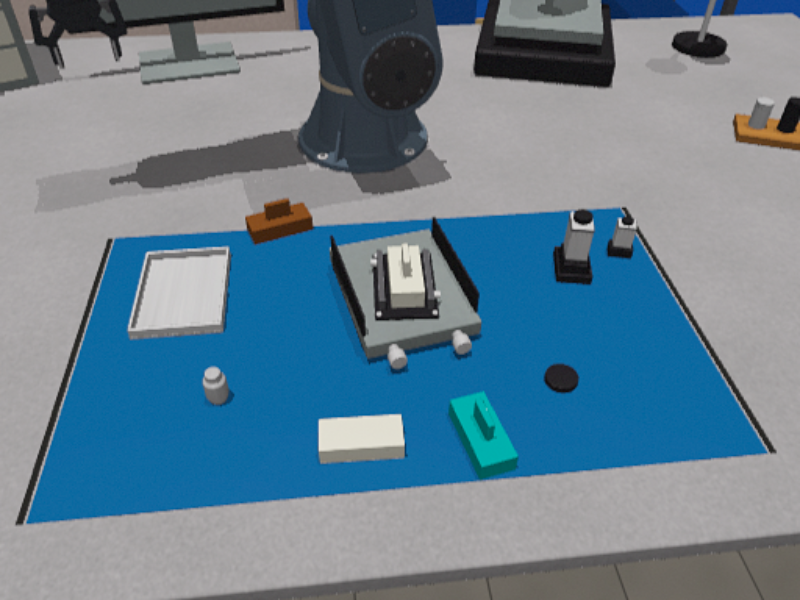

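View pics/s2.png

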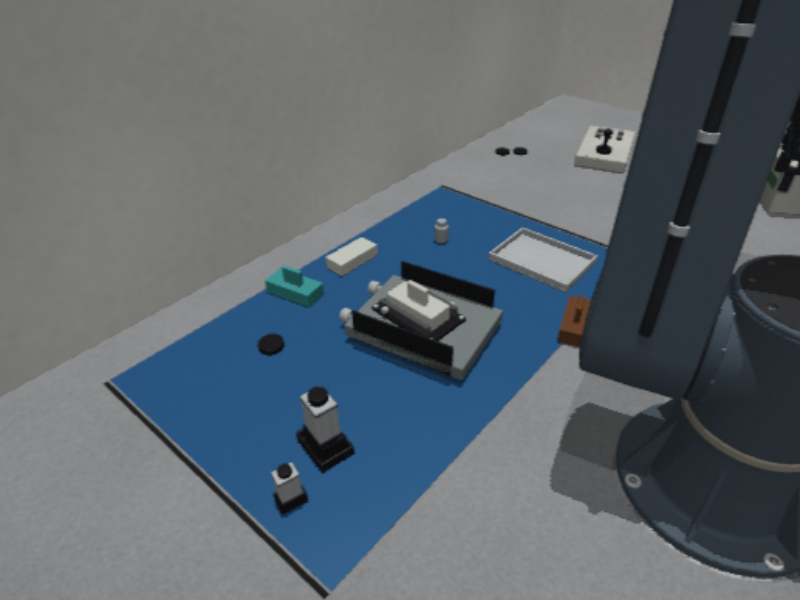

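The scene shows the tray at (180,292), the stage with the white cover at (405,275), and look-alikes in brown (280,220) and turquoise (483,435). There are two heads: a large one in a dock at (575,245) and a small one at (622,237). The large one should be the 112 mm head. I'll check that in an enlarged crop.

```bash
python3 - <<'E'
from h import *
a=cv2.imread("pics/raw_scene.png")
A=cv2.resize(a[125:235,200:420],(800,400),interpolation=cv2.INTER_CUBIC)  # 3.636
T=cv2.resize(a[150:220,70:160],(360,200)) if 0 else None
cv2.imwrite("pics/c1.png",A)
f=640/512*0+512/800.
for n,u,v,z in [("traySW",132,338,0),("trayfr",222,333,0),("tray bk r",229,249,20),("tray bk l",147,251,20),("head top",583,216,112),("small top",627,217,70),("dock base",572,278,0),("cover top",405,247,110),("obj",217,402,0),("cap",561,380,0),("slide",361,455,0),("brown",280,232,0)]:
    print(n,ray("scene",u*f,v*f,z))
for n,u,v,z in [("head top",318,396,112),("small top",285,470,70),("cover bar top",417,288,110)]: print(n,ray("side",u*f,v*f,z))
E
```

```text
traySW [ 569.2 -396.8]
trayfr [ 572.7 -261. ]
tray bk r [ 390.2 -259.5]
tray bk l [ 381.4 -398.4]
head top [479.8 322.1]
small top [435.1 422.3]
dock base [503.2 317.1]
cover top [527.2  27.5]
obj [ 708.2 -257.9]
cap [720.1 233.7]
slide [816.8 -64. ]
brown [ 324.4 -175.5]
head top [477.4 320.9]
small top [445.1 416.3]
cover bar top [533.   32.8]
```

View pics/c1.png

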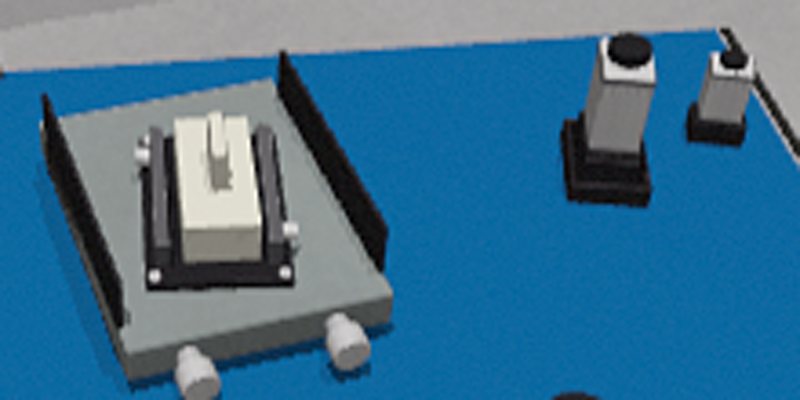

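The crop shows the tall head in its dock at (615,120), with the small one at (725,95). Scene and side both put the tall one's cap top at 112 mm height near (479,321), so that is the one meant. The white cover sits on the stage at (218,180). Next I move the wrist camera over the stage.

Request:
{"name": "send_rows", "arguments": {
  "series": "1 -.77 0 0 0 0;1 -.77 0 0 0 0;1 -.77 0 0 0 0;1 -.77 0 0 0 0;1 -.77 0 0 0 0;1 -.77 0 0 0 0;1 -.77 0 0 0 0;1 -.77 0 0 0 0;1 -.77 0 0 0 0;1 -.77 0 0 0 0;1 -.77 0 0 0 0;1 -.77 0 0 0 0",
  "claw": 0,
  "squeeze": 40
}}

```text
time: 1.15
tcp_pos: [403.8, -127.4, 404.7]
eef_rot: [0.0, 0.993, 0.122, 0.0]
force: [-0.1, -0.7, 0.3]
opening: 84.9
grip_force: 0.0
```

Request:
{"name": "send_rows", "arguments": {
  "series": "1 -.77 0 0 0 0;1 -.77 0 0 0 0;1 -.77 0 0 0 0;1 -.77 0 0 0 0;.8 -.7 0 0 0 0;.6 -.4 0 0 0 0;0 0 0 0 0 0;0 0 0 0 0 0;0 0 0 0 0 0;0 0 0 0 0 0"
}}

```text
time: 1.98
tcp_pos: [529.6, 30.8, 404.8]
eef_rot: [0.0, 0.993, 0.121, -0.0]
force: [0.7, -0.7, -0.4]
opening: 85.4
grip_force: 0.0
```

```bash
python3 - <<'E'
from h import *
s=read_state();print(s["time"],s["tcp_pos"],s["eef_rot"],s["joint_velocities"].round(3) if hasattr(s["joint_velocities"],'round') else s["joint_velocities"])
m=imaging.camera_model("wrist");a=shot("wrist","raw_w1.png")
np.savez("w1.npz",intrinsics=m["intrinsics"],extrinsics=m["extrinsics"])
cv2.imwrite("pics/w1.png",cv2.resize(a,(800,600),interpolation=cv2.INTER_CUBIC))
E
```

```text
1.9833 [529.63525549  30.84328023 404.76691643] [ 5.13791833e-05  9.92627015e-01  1.21208896e-01 -9.91694303e-05] [-0.005 -0.005 -0.001 -0.     0.     0.   ]
```

View pics/w1.png

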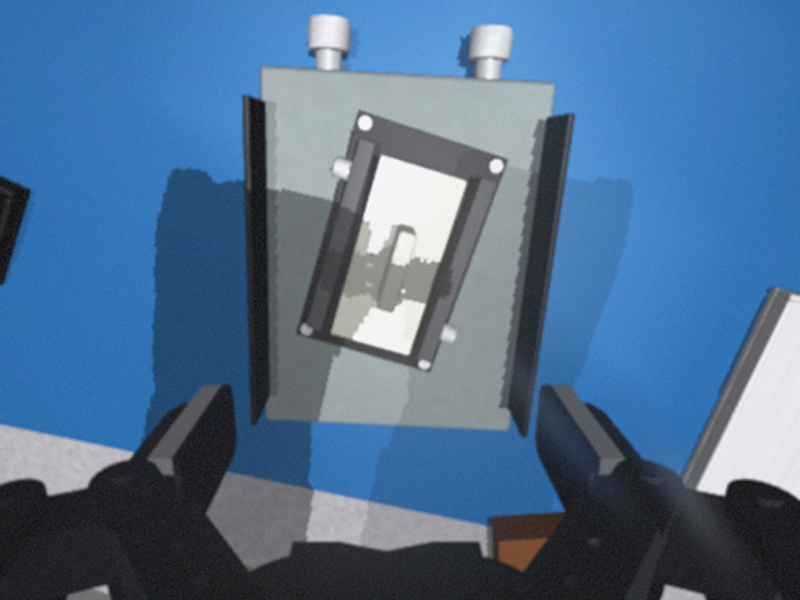

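The wrist view shows the fixture plate corners at (359,111), (507,158), (430,371), (298,334). The cover top corners are at about (382,155), (467,180), (411,356), (330,334), and the bar top runs from (406,228) to about (389,303).

```bash
python3 - <<'E'
from h import *
m=dict(np.load("w1.npz")); f=512/800
def pts(n,L,z,h=None):
    P=np.array([ray("wrist",u*f,v*f,z,m) for u,v in L]);c=P.mean(0)
    # order: front-left, front-right, back-right, back-left
    d=P[0]+P[1]-P[2]-P[3]; e=P[0]-P[1]+P[3]-P[2]
    print(n,P.tolist(),"c",c.round(1),"L",round(np.linalg.norm(d)/2,1),"W",round(np.linalg.norm(e)/2,1),"yaw",np.arctan2(d[1],d[0]).round(4),(np.arctan2(-e[0],e[1])).round(4))
pts("plate",[(359,111),(507,158),(430,371),(298,334)],48)
pts("screws",[(365,122),(497,166),(425,365),(306,329)],50)
pts("cover",[(382,155),(467,180),(411,356),(330,334)],78)
print("bar",ray("wrist",406*f,228*f,110,m),ray("wrist",389*f,303*f,110,m))
pts("stage",[(262,68),(554,84),(510,430),(262,420)],40)
t=[(132,338,0),(222,333,0),(229,249,20),(147,251,20)]
print([ray("scene",u*f,v*f,z).tolist() for u,v,z in t])
E
```

```text
plate [[613.0, 67.7], [608.4, -26.5], [459.5, -18.6], [464.4, 75.5]] c [536.3  24.5] L 149.0 W 94.3 yaw -0.0527 -0.0504
screws [[607.7, 62.7], [602.4, -21.6], [463.9, -13.6], [470.0, 70.8]] c [536.   24.6] L 138.3 W 84.5 yaw -0.0582 -0.0675
cover [[592.4, 48.3], [590.8, -1.4], [479.4, 1.8], [481.6, 53.9]] c [536.   25.6] L 111.2 W 50.9 yaw -0.0396 -0.0373
bar [560.9  27.5] [519.4  26.2]
stage [[622.9, 130.0], [656.7, -42.6], [424.5, -90.0], [388.7, 88.7]] c [523.2  21.5] L 237.4 W 179.1 yaw 0.1879 0.1956
[[569.2, -396.8], [572.7, -261.0], [390.2, -259.5], [381.4, -398.4]]
```

Request:
{"name": "send_rows", "arguments": {
  "series": ".163 .223 0 0 0 0;0 0 .8 0 0 .72;0 0 1 0 0 .72;0 0 1 0 0 .72;0 0 .9 0 0 .72;0 0 .7 0 0 .72;0 0 .4 0 0 0;0 0 .2 0 0 0;0 0 0 0 0 0;0 0 0 0 0 0"
}}

```text
time: 2.87
tcp_pos: [536.9, -1.3, 255.3]
eef_rot: [-0.01, 1.0, -0.004, 0.0]
force: [0.7, 0.1, 0.9]
opening: 85.5
grip_force: 0.0
```

Request:
{"name": "send_rows", "arguments": {
  "series": "0 0 0 0 0 0;0 0 0 0 0 0;0 0 0 0 0 0;0 0 0 0 0 0;0 0 0 0 0 0;0 0 0 0 0 0;0 0 0 0 0 0;0 0 0 0 0 0;0 0 0 0 0 0;0 0 0 0 0 0;0 0 0 0 0 0;0 0 0 0 0 0",
  "claw": 255,
  "squeeze": 40
}}

```text
time: 3.87
tcp_pos: [536.9, 4.8, 257.8]
eef_rot: [-0.019, 1.0, -0.001, 0.001]
force: [-15.9, 69.9, 47.6]
opening: 13.4
grip_force: 42.0
```

```bash
python3 - <<'E'
from h import *
s=read_state()
for k in s: print(k,np.round(s[k],4))
a=shot("scene","raw_s2.png");b=shot("side","raw_b2.png")
cv2.imwrite("pics/s3.png",np.hstack([cv2.resize(a[90:240,190:340],(400,400)),cv2.resize(b[110:260,190:340],(400,400))]))
E
```

```text
time 3.8667
joint_pos [-1.4000e-03  3.5860e-01 -2.1890e-01  9.9050e-01  3.8900e-02  3.1414e+00]
joint_velocities [ 0.0002  0.      0.0004 -0.0001 -0.0002  0.0016]
joint_torque [-37.4585 -55.2884  37.3078  -7.1021 -22.6824  -0.2183]
tcp_pos [536.8961   4.7852 257.7858]
eef_rot [-1.940e-02  9.998e-01 -6.000e-04  1.400e-03]
force [-15.875   69.8913  47.6324]
moment [15.3567  3.2628 -0.0562]
grip_force 42.0006
opening 13.404
```

View pics/s3.png

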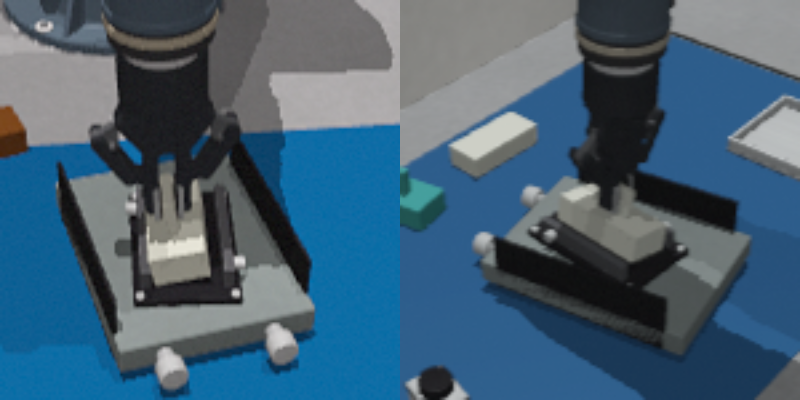

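The scene and side views show the fingers holding the cover bar crookedly (cover at about (175,250) in the left half). Joint 6 hit its limit at 3.14, so that yaw is out of range. I'll release, lift, and use the half-turned grasp.

Request:
{"name": "send_rows", "arguments": {
  "series": "0 0 0 0 0 0;0 0 0 0 0 0;0 0 0 0 0 0;0 0 0 0 0 0;0 0 0 0 0 0;0 0 0 0 0 0;0 0 -.3 0 0 0;0 0 -.7 0 0 0;0 0 -1 0 0 0;0 0 -1 0 0 -1;0 0 -1 0 0 -1;0 0 0 0 0 -1",
  "claw": 0
}}

```text
time: 4.97
tcp_pos: [537.5, -3.9, 380.9]
eef_rot: [-0.01, 0.993, 0.118, 0.005]
force: [1.3, 0.5, 0.1]
opening: 85.8
grip_force: 0.0
```

```bash
python3 - <<'E'
from h import *
s=read_state()
for k in s: print(k,np.round(s[k],4))
E
```

```text
time 4.9667
joint_pos [-0.0126  0.2915  0.0082  1.2807  0.0203  2.8927]
joint_velocities [ 2.300e-03  2.920e-02 -9.690e-02 -1.113e-01 -9.000e-04 -9.521e-01]
joint_torque [-6.45000e-02 -7.28099e+01  4.83289e+01  4.11710e+00  9.32000e-02
  2.57250e+00]
tcp_pos [537.4916  -3.9118 380.9411]
eef_rot [-0.0096  0.993   0.1179  0.0047]
force [1.2684 0.4989 0.0862]
moment [-0.0615 -0.0583  0.0335]
grip_force 0.0
opening 85.7926
```

Request:
{"name": "send_rows", "arguments": {
  "series": "0 0 0 0 0 -1;0 0 0 0 0 -1;0 0 0 0 0 -1;0 0 0 0 0 -1;0 0 0 0 0 -1;0 0 0 0 0 -1;0 0 0 0 0 -1;0 0 0 0 0 -1;0 0 0 0 0 -1;0 0 0 0 0 -1;0 0 0 0 0 -1;0 0 0 0 0 -1"
}}

```text
time: 5.97
tcp_pos: [536.6, -3.8, 375.3]
eef_rot: [-0.008, 0.826, 0.563, 0.006]
force: [-0.2, 0.9, 1.2]
opening: 85.3
grip_force: 0.0
```

Request:
{"name": "send_rows", "arguments": {
  "series": "0 0 0 0 0 -1;0 0 0 0 0 -1;0 0 0 0 0 -1;0 0 0 0 0 -1;0 0 0 0 0 -1;0 0 0 0 0 -1;0 0 0 0 0 -1;0 0 0 0 0 -1;0 0 0 0 0 -1;0 0 0 0 0 -1;0 0 0 0 0 -1;0 0 0 0 0 -1"
}}

```text
time: 6.97
tcp_pos: [536.6, -3.8, 375.3]
eef_rot: [-0.005, 0.473, 0.881, 0.009]
force: [0.2, 1.1, -0.5]
opening: 85.5
grip_force: 0.0
```

Request:
{"name": "send_rows", "arguments": {
  "series": "0 0 0 0 0 -1;0 0 0 0 0 -1;0 0 0 0 0 -1;0 0 0 0 0 -1;0 0 0 0 0 -1;0 0 0 0 0 -1;0 0 0 0 0 -1;0 0 0 0 0 -1;0 0 0 0 0 -1;0 0 0 0 0 -1;0 0 0 0 0 0;0 0 0 0 0 0"
}}

```text
time: 7.97
tcp_pos: [536.7, -3.8, 375.1]
eef_rot: [-0.001, 0.096, 0.995, 0.01]
force: [-0.9, 0.8, 0.7]
opening: 85.6
grip_force: 0.0
```

```bash
cat >> h.py <<'E'
from scipy.spatial.transform import Rotation as R
def st():
    s=read_state();q=s["eef_rot"];r=R.from_quat([q[1],q[2],q[3],q[0]]);return s,np.array(s["tcp_pos"]),r
def plan(pos,yaw,tilt0=True):
    """units: shift in tool axes now, and rotvec to a straight-down pose with tool x at yaw"""
    s,p,r=st(); g=R.from_euler('z',yaw)*R.from_euler('x',np.pi)
    print("t",round(s["time"],2),"tcp",p.round(1),"yaw",np.arctan2(*r.as_matrix()[1::-1,0]).round(4),"j1,j6",np.round(s["joint_pos"],3)[[0,5]])
    print("turn units",((r.inv()*g).as_rotvec()/.08).round(3)," shift now-axes",(r.inv().apply(np.array(pos)-p)/30).round(3)," shift goal-axes",(g.inv().apply(np.array(pos)-p)/30).round(3))
E
python3 - <<'E'
from h import *
plan([536,25.5,255],np.pi-.045)
m=imaging.camera_model("wrist");a=shot("wrist","raw_w2.png")
np.savez("w2.npz",intrinsics=m["intrinsics"],extrinsics=m["extrinsics"])
cv2.imwrite("pics/w2.png",cv2.resize(a,(800,600),interpolation=cv2.INTER_CUBIC))
E
```

```text
t 7.97 tcp [536.7  -3.8 375.1] yaw 2.95 j1,j6 [-0.012  0.179]
turn units [ 0.253 -0.032 -1.833]  shift now-axes [0.191 0.873 4.023]  shift goal-axes [0.066 0.973 4.004]
```

View pics/w2.png

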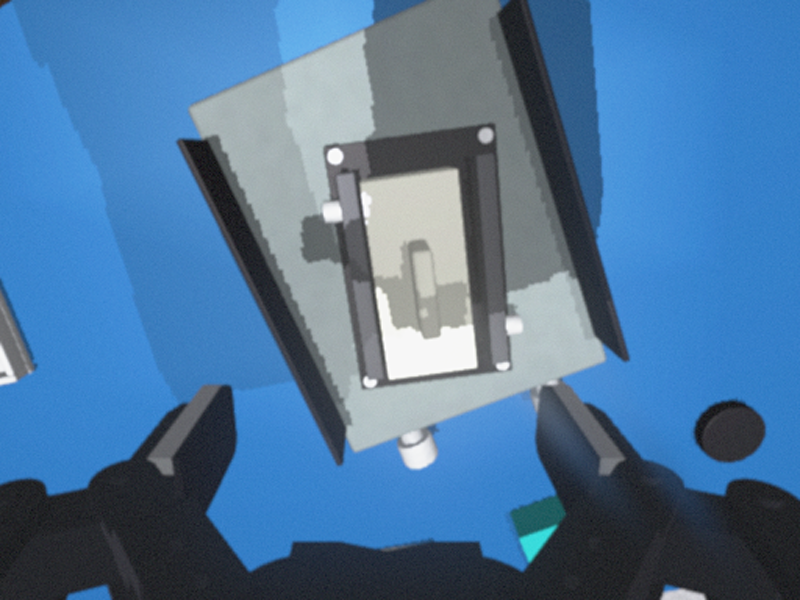

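The cover still sits flat between the bars. Its top corners are at (360,179), (458,168), (477,370), (388,379), and the plate corners are at (324,148), (493,124), (511,366), (363,388).

```bash
python3 - <<'E'
from h import *
m=dict(np.load("w2.npz")); f=512/800
def pts(n,L,z):
    P=np.array([ray("wrist",u*f,v*f,z,m) for u,v in L]);c=P.mean(0)
    d=P[0]+P[1]-P[2]-P[3]; e=P[0]-P[1]+P[3]-P[2]
    print(n,"c",c.round(1),"L",round(np.linalg.norm(d)/2,1),"W",round(np.linalg.norm(e)/2,1),"yaw",np.arctan2(d[1],d[0]).round(4),(np.arctan2(-e[0],e[1])).round(4))
pts("plate",[(511,366),(363,388),(324,148),(493,124)],48)
pts("screws",[(502,366),(370,382),(335,156),(486,135)],50)
pts("cover",[(477,370),(388,379),(360,179),(458,168)],78)
# verification projection of models
print(proj("wrist",[[560,20,110],[560,30,110],[515,22,110],[515,32,110]],m)/f)
E
```

```text
plate c [535.7  25.4] L 147.0 W 94.3 yaw -0.0551 -0.0472
screws c [536.7  25.3] L 138.8 W 83.6 yaw -0.0609 -0.0634
cover c [536.3  21.4] L 112.1 W 50.2 yaw -0.0584 -0.0867
[[432.34375 342.65625]
 [452.5     338.90625]
 [420.78125 253.28125]
 [441.875   249.21875]]
```

Request:
{"name": "send_rows", "arguments": {
  "series": "0 0 0 .127 -.016 -.79;0 0 0 .127 -.016 -.79;.068 .837 0 0 0 0;0 0 .8 0 0 0;0 0 1 0 0 0;0 0 .8 0 0 0;0 0 .4 0 0 0;0 0 0 0 0 0;0 0 0 0 0 0;0 0 0 0 0 0;0 0 0 0 0 0;0 0 0 0 0 0"
}}

```text
time: 9.02
tcp_pos: [536.6, 21.5, 285.7]
eef_rot: [0.001, 0.031, 1.0, 0.0]
force: [0.4, 1.3, -0.7]
opening: 85.6
grip_force: 0.0
```

```bash
python3 - <<'E'
from h import *
plan([536.3,21.4,254],np.pi-.065)
E
```

```text
t 9.02 tcp [536.6  21.5 285.7] yaw 3.0787 j1,j6 [0.04  0.103]
turn units [0.001 0.016 0.026]  shift now-axes [ 0.01  -0.005  1.058]  shift goal-axes [ 0.008 -0.005  1.058]
```

Aligned. I'll descend and grip.

Request:
{"name": "send_rows", "arguments": {
  "series": "0 0 .5 0 0 0;0 0 .4 0 0 0;0 0 .16 0 0 0;0 0 0 0 0 0;0 0 0 0 0 0"
}}

```text
time: 9.43
tcp_pos: [536.3, 21.5, 253.4]
eef_rot: [-0.0, 0.031, 1.0, -0.0]
force: [0.1, 0.7, 1.2]
opening: 85.3
grip_force: 0.0
```

Request:
{"name": "send_rows", "arguments": {
  "series": "0 0 0 0 0 0;0 0 0 0 0 0;0 0 0 0 0 0;0 0 0 0 0 0;0 0 0 0 0 0;0 0 0 0 0 0;0 0 0 0 0 0;0 0 0 0 0 0;0 0 0 0 0 0;0 0 0 0 0 0",
  "claw": 255,
  "squeeze": 40
}}

```text
time: 10.27
tcp_pos: [536.2, 21.5, 253.0]
eef_rot: [-0.0, 0.031, 1.0, -0.0]
force: [0.0, 0.1, 4.4]
opening: 9.2
grip_force: 39.7
```

Request:
{"name": "send_rows", "arguments": {
  "series": "0 0 -.3 0 0 0;0 0 -.6 0 0 0;0 0 -.9 0 0 0;0 0 -.9 0 0 0;0 0 -.6 0 0 0;.1 -.5 0 0 0 0;.1 -.98 0 0 0 0;.1 -1 0 0 0 0;.1 -1 0 0 0 0;.1 -1 0 0 0 0;.1 -1 0 0 0 0;.1 -1 0 0 0 0"
}}

```text
time: 11.27
tcp_pos: [502.5, -172.5, 352.4]
eef_rot: [-0.0, 0.031, 1.0, -0.0]
force: [0.7, -0.7, -0.9]
opening: 9.0
grip_force: 39.1
```

Request:
{"name": "send_rows", "arguments": {
  "series": ".1 -1 0 0 0 0;.1 -1 0 0 0 0;.1 -1 0 0 0 0;.1 -1 0 0 0 0;.1 -.8 0 0 0 0;.1 -.5 0 0 0 0;0 0 0 0 0 0;0 0 0 0 0 0;0 0 0 0 0 0;0 0 0 0 0 0"
}}

```text
time: 12.1
tcp_pos: [475.4, -327.9, 352.1]
eef_rot: [-0.0, 0.031, 1.0, 0.0]
force: [-0.1, 0.7, -1.3]
opening: 9.2
grip_force: 39.1
```

```bash
python3 - <<'E'
from h import *
plan([478.5,-329,211],np.pi-.03)
a=shot("scene","raw_s4.png"); w=shot("wrist","raw_w4.png")
cv2.imwrite("pics/s4.png",np.hstack([cv2.resize(a[110:260,60:210],(400,400)),cv2.resize(w,(400,300))[:, :] if 0 else cv2.copyMakeBorder(cv2.resize(w,(400,300)),0,100,0,0,cv2.BORDER_CONSTANT)]))
E
```

```text
t 12.1 tcp [ 475.4 -327.9  352.1] yaw 3.08 j1,j6 [-0.604 -0.542]
turn units [ 0.001 -0.006 -0.395]  shift now-axes [-0.107 -0.031  4.704]  shift goal-axes [-0.104 -0.034  4.704]
```

View pics/s4.png

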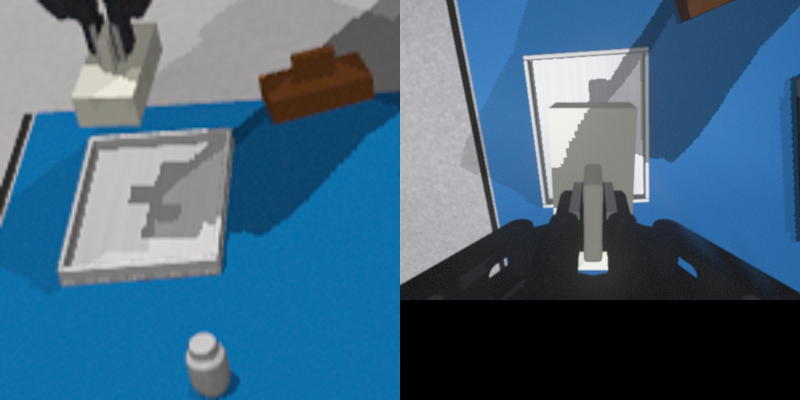

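The cover hangs level over the tray (left half: cover at (115,75), tray at (145,205)). Now I lower it.

Request:
{"name": "send_rows", "arguments": {
  "series": "-.1 -.03 .5 0 0 -.4;0 0 1 0 0 0;0 0 1 0 0 0;0 0 .9 0 0 0;0 0 .5 0 0 0;0 0 .3 0 0 0;0 0 .2 0 0 0;0 0 .1 0 0 0;0 0 .05 0 0 0;0 0 0 0 0 0;0 0 0 0 0 0"
}}

```text
time: 13.12
tcp_pos: [478.4, -330.0, 216.2]
eef_rot: [0.0, 0.015, 1.0, -0.0]
force: [0.2, -0.2, -0.0]
opening: 9.2
grip_force: 39.1
```

Request:
{"name": "send_rows", "arguments": {
  "series": "0 0 .1 0 0 0;0 0 .05 0 0 0;0 0 .03 0 0 0;0 0 0 0 0 0;0 0 0 0 0 0"
}}

```text
time: 13.53
tcp_pos: [478.1, -329.8, 210.1]
eef_rot: [-0.0, 0.015, 1.0, -0.0]
force: [-1.1, 0.1, -0.6]
opening: 9.0
grip_force: 39.3
```

Request:
{"name": "send_rows", "arguments": {
  "series": "0 0 .04 0 0 0;0 0 .03 0 0 0;0 0 0 0 0 0;0 0 0 0 0 0"
}}

```text
time: 13.87
tcp_pos: [478.0, -329.8, 209.9]
eef_rot: [0.0, 0.015, 1.0, -0.0]
force: [-12.4, 7.3, 35.6]
opening: 9.5
grip_force: 44.6
```

Request:
{"name": "send_rows", "arguments": {
  "series": "0 0 -.05 0 0 0;0 0 0 0 0 0"
}}

```text
time: 14.03
tcp_pos: [478.2, -329.9, 210.0]
eef_rot: [0.0, 0.015, 1.0, -0.0]
force: [-4.1, 1.2, 18.0]
opening: 9.4
grip_force: 42.1
```

Request:
{"name": "send_rows", "arguments": {
  "series": "0 0 0 0 0 0;0 0 0 0 0 0;0 0 0 0 0 0;0 0 0 0 0 0;0 0 0 0 0 0;0 0 0 0 0 0;0 0 -.3 0 0 0;0 0 -.7 0 0 0;0 0 -1 0 0 0;0 0 -1 0 0 0;0 0 -1 0 0 0;0 0 -1 0 0 0",
  "claw": 0
}}

```text
time: 15.03
tcp_pos: [477.8, -329.6, 361.7]
eef_rot: [-0.0, 0.015, 1.0, -0.0]
force: [0.0, -0.3, 0.2]
opening: 85.1
grip_force: 0.0
```

```bash
python3 - <<'E'
from h import *
plan([460,300,404],np.pi-.05)
m=imaging.camera_model("wrist");w=shot("wrist","raw_w5.png"); a=shot("scene","raw_s5.png");b=shot("side","raw_b5.png")
cv2.imwrite("pics/s5.png",np.hstack([cv2.resize(a[130:230,60:160],(400,400)),cv2.resize(b[130:230,310:410],(400,400))]))
for L in [(150,300),(1,1)]: pass
E
```

```text
t 15.03 tcp [ 477.8 -329.6  361.7] yaw 3.1111 j1,j6 [-0.604 -0.573]
turn units [-0.004 -0.001  0.243]  shift now-axes [ 1.235 20.958 -1.417]  shift goal-axes [ 1.642 20.931 -1.411]
```

View pics/s5.png

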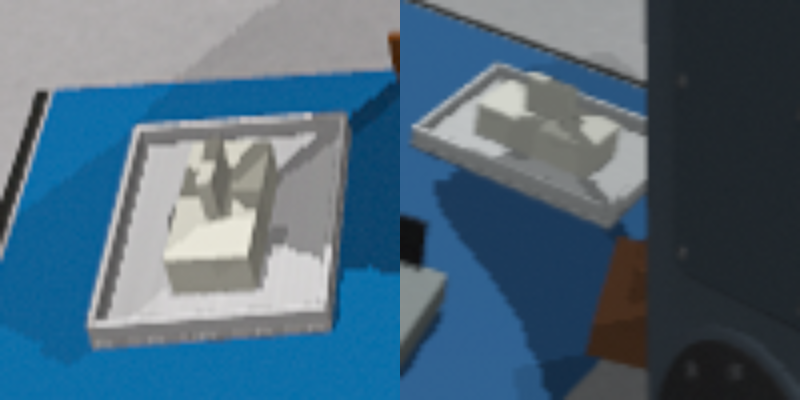

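The cover stands flat inside the tray in both views (left half at (220,230), right half at (550,125)). Next is the head.

Request:
{"name": "send_rows", "arguments": {
  "series": ".05 .5 -.5 0 0 0;.05 1 -.5 0 0 0;.05 1 -.4 0 0 0;.05 1 0 0 0 0;.05 1 0 0 0 0;.05 1 0 0 0 0;.05 1 0 0 0 0;.05 1 0 0 0 0;.05 1 0 0 0 0;.05 1 0 0 0 0;.05 1 0 0 0 0;.05 1 0 0 0 0"
}}

```text
time: 16.18
tcp_pos: [470.1, 17.0, 400.8]
eef_rot: [-0.001, 0.015, 1.0, -0.0]
force: [0.2, -0.8, -0.3]
opening: 85.1
grip_force: 0.0
```

Request:
{"name": "send_rows", "arguments": {
  "series": "0 1 0 0 0 0;0 1 0 0 0 0;0 1 0 0 0 0;0 1 0 0 0 0;0 1 0 0 0 0;0 1 0 0 0 0;0 1 0 0 0 0;0 1 0 0 0 0;0 1 0 0 0 0;0 .8 0 0 0 0;0 .4 0 0 0 0;0 0 0 0 0 0"
}}

```text
time: 17.18
tcp_pos: [479.7, 323.3, 400.2]
eef_rot: [-0.001, 0.014, 1.0, -0.0]
force: [0.0, 0.5, -0.1]
opening: 85.4
grip_force: 0.0
```

Request:
{"name": "send_rows", "arguments": {
  "series": "0 0 0 0 0 0;0 0 0 0 0 0;0 0 0 0 0 0"
}}

```text
time: 17.43
tcp_pos: [480.1, 320.3, 401.5]
eef_rot: [-0.0, 0.016, 1.0, -0.0]
force: [-0.3, 0.6, -0.5]
opening: 84.9
grip_force: 0.0
```

```bash
python3 - <<'E'
from h import *
s,p,r=st();print(s["time"],p,s["joint_velocities"])
m=imaging.camera_model("wrist");a=shot("wrist","raw_w6.png")
np.savez("w6.npz",intrinsics=m["intrinsics"],extrinsics=m["extrinsics"])
q=proj("wrist",[[479,321,117],[479,321,0]],m);print(q)
u,v=q.mean(0).astype(int);x0=max(0,min(512-200,u-100));y0=max(0,min(384-150,v-75));print(x0,y0)
cv2.imwrite("pics/w6.png",cv2.resize(a[y0:y0+150,x0:x0+200],(800,600),interpolation=cv2.INTER_CUBIC))
E
```

```text
17.4333 [480.13006883 320.3111515  401.47471596] [ 0.00026596 -0.00144389  0.00053049  0.00174927  0.0001717   0.00118349]
[[248.  186.8]
 [247.7 158.4]]
147 97
```

View pics/w6.png

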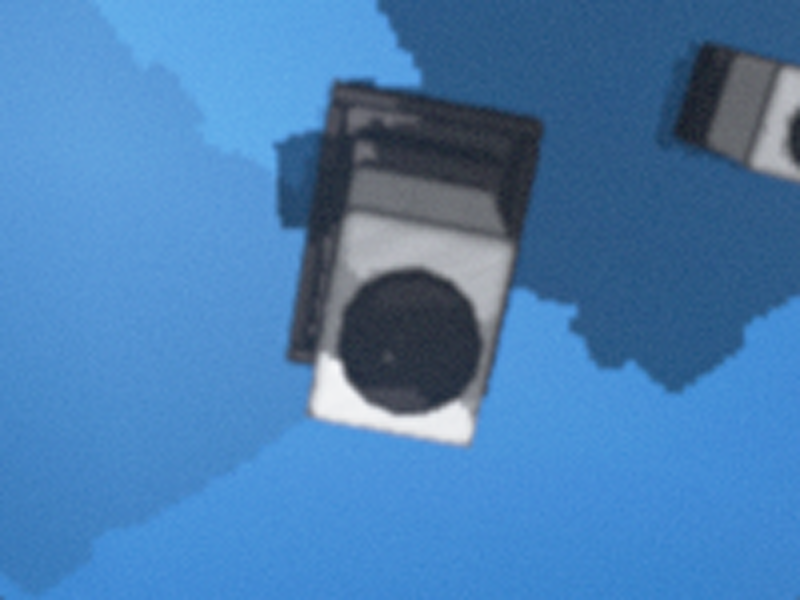

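The crop shows the tall head. Its grip-body top corners are at (347,205), (516,240), (470,446), (311,415), the cap centre is at (410,341), and the dock corners are at (334,82), (541,120), (290,360).

```bash
python3 - <<'E'
from h import *
m=dict(np.load("w6.npz"))
r=lambda u,v,z: ray("wrist",147+u/4,97+v/4,z,m)
P=np.array([r(*q,105) for q in [(470,446),(311,415),(347,205),(516,240)]])
d=P[0]+P[1]-P[2]-P[3]; e=P[0]-P[1]+P[3]-P[2]
print("body c",P.mean(0).round(1),np.linalg.norm(d)/2,np.linalg.norm(e)/2,"yaw",np.arctan2(d[1],d[0]).round(4),np.arctan2(-e[0],e[1]).round(4))
print("cap",r(410,341,117)); D=[r(334,82,18),r(541,120,18),r(290,360,18)]; print("dock",D)
w=D[1]-D[0];l=D[2]-D[0];print(np.linalg.norm(w),np.linalg.norm(l),np.arctan2(-w[0],w[1]),np.arctan2(l[1],l[0]),"dock c",(D[1]+D[2])/2)
plan([*P.mean(0),243],np.pi+np.arctan2(d[1],d[0]))
E
```

```text
body c [476.  322.5] 45.67474685206257 35.02345642565852 yaw -0.2174 -0.2363
cap [475.3 322.3]
dock [array([431.3, 304.3]), array([442.8, 358.7]), array([506.9, 288.6])]
55.60224815598734 77.21301703728456 -0.20832986833174993 -0.20476144136407973 dock c [474.85 323.65]
t 17.48 tcp [480.2 320.3 401.6] yaw 3.1098 j1,j6 [0.588 0.62 ]
turn units [-2.00e-03 -4.00e-03  2.32e+00]  shift now-axes [0.141 0.069 5.285]  shift goal-axes [0.153 0.041 5.285]
```

Request:
{"name": "send_rows", "arguments": {
  "series": "0 0 0 0 0 .8;0 0 0 0 0 .8;0 0 0 0 0 .7;.15 .04 .4 0 0 0;0 0 .8 0 0 0;0 0 .8 0 0 0;0 0 .6 0 0 0;0 0 0 0 0 0;0 0 0 0 0 0;0 0 0 0 0 0"
}}

```text
time: 18.32
tcp_pos: [476.2, 323.3, 324.8]
eef_rot: [0.0, 0.107, 0.994, 0.0]
force: [-0.7, -0.3, 0.7]
opening: 85.3
grip_force: 0.0
```

```bash
python3 - <<'E'
from h import *
plan([475.8,322.5,235],np.pi-.217)
E
```

```text
t 18.32 tcp [476.2 323.3 324.8] yaw 2.9266 j1,j6 [0.596 0.811]
turn units [0.012 0.008 0.025]  shift now-axes [ 0.01  -0.033  2.993]  shift goal-axes [ 0.008 -0.031  2.993]
```

Request:
{"name": "send_rows", "arguments": {
  "series": "0 -.03 .5 0 0 0;0 0 .9 0 0 0;0 0 .8 0 0 0;0 0 .5 0 0 0;0 0 .3 0 0 0;0 0 0 0 0 0;0 0 0 0 0 0;0 0 0 0 0 0"
}}

```text
time: 18.98
tcp_pos: [476.2, 323.0, 235.0]
eef_rot: [0.001, 0.107, 0.994, 0.001]
force: [-0.2, 0.2, -0.1]
opening: 85.1
grip_force: 0.0
```

Request:
{"name": "send_rows", "arguments": {
  "series": "0 0 0 0 0 0;0 0 0 0 0 0;0 0 0 0 0 0;0 0 0 0 0 0;0 0 0 0 0 0;0 0 0 0 0 0;0 0 0 0 0 0;0 0 0 0 0 0",
  "claw": 255,
  "squeeze": 60
}}

```text
time: 19.65
tcp_pos: [475.8, 322.8, 233.9]
eef_rot: [0.0, 0.107, 0.994, 0.0]
force: [-0.8, -0.2, 6.8]
opening: 35.4
grip_force: 61.0
```

```bash
python3 - <<'E'
from h import *
s,p,r=st(); print(s["opening"],s["force"],s["moment"]); plan([475.8,322.5,235],np.pi-.217)
E
```

```text
35.386855363008934 [-0.8065304  -0.20221131  6.8396086 ] [-0.1586641   0.08843443 -0.00604747]
t 19.65 tcp [475.8 322.8 233.9] yaw 2.9271 j1,j6 [0.596 0.811]
turn units [0.005 0.003 0.031]  shift now-axes [-0.002 -0.009 -0.037]  shift goal-axes [-0.002 -0.009 -0.037]
```

Request:
{"name": "send_rows", "arguments": {
  "series": "0 0 -.2 0 0 0;0 0 -.5 0 0 0;0 0 -.8 0 0 0;0 0 -1 0 0 0;0 0 -1 0 0 0;0 0 -.9 0 0 0;0 0 -.5 0 0 -.5;0 0 -.2 0 0 -.5;0 0 0 0 0 -.5;0 0 0 0 0 -.5;0 0 0 0 0 0;0 0 0 0 0 0"
}}

```text
time: 20.65
tcp_pos: [475.6, 322.6, 386.3]
eef_rot: [-0.0, 0.028, 1.0, -0.0]
force: [-0.4, 0.9, -2.1]
opening: 35.4
grip_force: 60.4
```

```bash
python3 - <<'E'
from h import *
s,p,r=st(); print(s["opening"],s["force"],s["moment"]); plan([536.2,25,384],np.pi-.056)
E
```

```text
35.405855674371416 [-0.41228017  0.87283405 -2.13509974] [ 0.02664597  0.02431163 -0.0122004 ]
t 20.65 tcp [475.6 322.6 386.3] yaw 3.0859 j1,j6 [0.596 0.652]
turn units [-0.005 -0.012  0.004]  shift now-axes [-2.571 -9.793  0.079]  shift goal-axes [-2.574 -9.793  0.077]
```

Request:
{"name": "send_rows", "arguments": {
  "series": "-.08 -.3 0 0 0 0;-.16 -.6 0 0 0 0;-.24 -.9 0 0 0 0;-.26 -1 0 0 0 0;-.26 -1 0 0 0 0;-.26 -1 0 0 0 0;-.26 -1 0 0 0 0;-.26 -1 0 0 0 0;-.26 -1 0 0 0 0;-.24 -.9 0 0 0 0;-.18 -.7 0 0 0 0;-.11 -.39 0 0 0 0"
}}

```text
time: 21.65
tcp_pos: [536.6, 22.5, 386.3]
eef_rot: [-0.0, 0.029, 1.0, -0.0]
force: [0.3, -0.3, -3.4]
opening: 35.5
grip_force: 60.5
```

Request:
{"name": "send_rows", "arguments": {
  "series": "0 0 0 0 0 0;0 0 0 0 0 0;0 0 0 0 0 0"
}}

```text
time: 21.9
tcp_pos: [536.5, 25.8, 386.3]
eef_rot: [-0.0, 0.027, 1.0, 0.0]
force: [-0.1, -0.5, -3.9]
opening: 35.8
grip_force: 60.5
```

```bash
python3 - <<'E'
from h import *
s,p,r=st(); print(s["opening"],s["force"],s["moment"]); plan([536.2,25,300],np.pi-.056)
E
```

```text
35.76060200150464 [-0.06517375 -0.51207476 -3.90535061] [ 0.03021849 -0.03662901  0.01924977]
t 21.9 tcp [536.5  25.8 386.3] yaw 3.0871 j1,j6 [0.048 0.102]
turn units [ 0.002 -0.009  0.019]  shift now-axes [ 0.006 -0.027  2.877]  shift goal-axes [ 0.008 -0.027  2.877]
```

Request:
{"name": "send_rows", "arguments": {
  "series": "0 -.03 .3 0 0 0;0 0 .6 0 0 0;0 0 .7 0 0 0;0 0 .4 0 0 0;0 0 .2 0 0 0;0 0 0 0 0 0;0 0 0 0 0 0;0 0 0 0 0 0"
}}

```text
time: 22.57
tcp_pos: [536.8, 24.6, 321.2]
eef_rot: [0.0, 0.027, 1.0, 0.0]
force: [-0.0, 0.0, -3.3]
opening: 35.2
grip_force: 60.5
```

```bash
python3 - <<'E'
from h import *
s,p,r=st(); print(s["force"]); plan([536.2,25,290.9],np.pi-.056)
def box(c,yaw,L,W,z0,z1):
    Rz=R.from_euler('z',yaw); q=[[x*L/2,y*W/2,0] for x,y in((1,1),(1,-1),(-1,-1),(-1,1))]
    b=Rz.apply(q)+[c[0],c[1],0]; return np.vstack([b+[0,0,z0],b+[0,0,z1]])
yaw=np.arctan2(*r.as_matrix()[1::-1,0])-np.pi; hz=p[2]-228.9
ms=[("hood",box(p,yaw,60,40,hz,hz+30),(0,255,0)),("body",box(p,yaw,46,36,hz+30,hz+100),(0,255,255)),("plate",box([536.2,25],-.056,150,96,40,48),(0,0,255)),("blade",box([536.2,25],-.056,90,24,48,52),(255,0,255))]
out=[]
for n,(x0,y0),k in [("scene",(205,100),6),("side",(195,110),6),("wrist",(106,60),2.66)]:
    m=imaging.camera_model(n); a=shot(n,f"raw_{n}7.png")
    w,h=int(400/k*1.5) if 0 else int(600/k*.667),int(300/k)
    w=int(400/k)
    if n!="wrist":
        c=proj(n,[[536,25,80]],m)[0]; x0,y0=int(c[0]-50),int(c[1]-37); k=4;w,h=100,75
    else: x0,y0,w,h,k=106,50,300,225,4/3
    im=cv2.resize(a[y0:y0+h,x0:x0+w],(400,300),interpolation=cv2.INTER_CUBIC)
    for nm,B,col in ms:
        q=np.round((proj(n,B,m)-[x0,y0])*k).astype(int)
        for f in (q[:4],q[4:]): cv2.polylines(im,[f.reshape(-1,1,2)],True,col,1)
    print(n,x0,y0,k); out.append(im)
    if n=="scene": out.append(cv2.resize(a[y0:y0+h,x0:x0+w],(400,300),interpolation=cv2.INTER_CUBIC))
cv2.imwrite("pics/f7.png",np.vstack([np.hstack(out[:2]),np.hstack(out[2:])]))
E
```

```text
[-0.04941423  0.03545632 -3.25094372]
t 22.57 tcp [536.8  24.6 321.2] yaw 3.0875 j1,j6 [0.046 0.1  ]
turn units [0.001 0.009 0.024]  shift now-axes [0.023 0.012 1.009]  shift goal-axes [0.022 0.012 1.009]
scene 208 133 4
side 217 154 4
wrist 106 50 1.3333333333333333
```

View pics/f7.png

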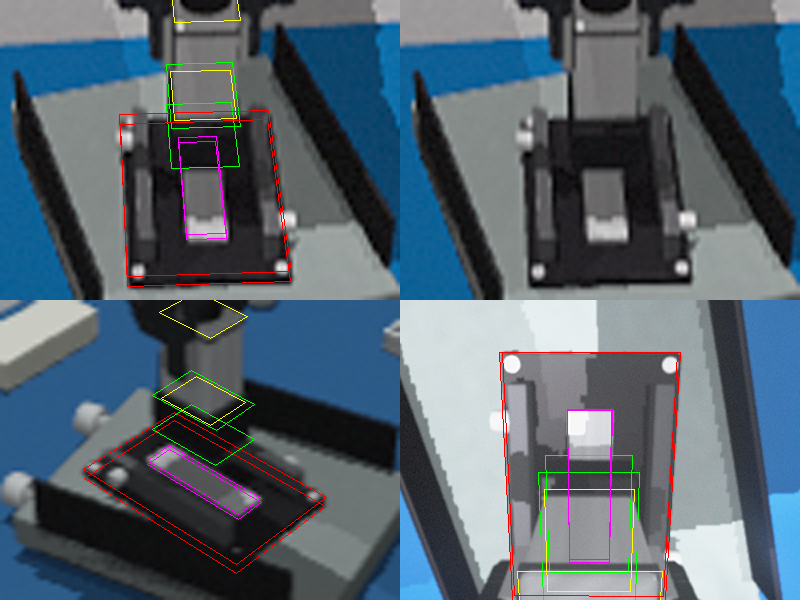

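The overlay shows the plate (red) and blade (magenta) models matching in all views, with the hood centred over the blade. The body's lower edge in the scene view sits slightly above the prediction (118 against about 124), so I'll check the head's height with a numeric profile.

```bash
python3 - <<'E'
from h import *
s,p,r=st(); yaw=np.arctan2(*r.as_matrix()[1::-1,0])-np.pi; Rz=R.from_euler('z',yaw)
P=lambda x,y,z: Rz.apply([x,y,0])+[p[0],p[1],p[2]-228.9+z]
# scene: front face (x=+23/+30) midline; side camera: +y face (y=+18/20)
for n,off in [("scene",(23,0)),("side",(0,18))]:
    g=cv2.cvtColor(cv2.imread(f"pics/raw_{n}7.png"),cv2.COLOR_BGR2GRAY)
    q=proj(n,[P(*off,z) for z in (0,20,30,40,60)]); print(n,"pred z=0,20,30,40,60",q.tolist())
    c=q[2].astype(int); print("col profile rows from",c[1]-10,g[c[1]-10:c[1]+12,c[0]-2:c[0]+3].mean(1).round().tolist())
    # width: row through body at z=45
    d=proj(n,[P(off[0],off[1],45)])[0].round().astype(int)
    corners=[P(23,18,45),P(23,-18,45)] if n=="scene" else [P(23,18,45),P(-23,18,45)]
    print("edges pred",proj(n,corners).tolist(),"row",d[1],"cols from",d[0]-16,g[d[1]-1:d[1]+2,d[0]-16:d[0]+17].mean(0).round().tolist())
# fixture reference in scene: plate front corners
print(proj("scene",R.from_euler('z',-.056).apply([[75,48,8],[75,-48,8],[45,12,12],[45,-12,12]])+[536.2,25,40]))
E
```

```text
scene pred z=0,20,30,40,60 [[258.9, 172.7], [259.1, 166.2], [259.1, 162.9], [259.2, 159.5], [259.3, 152.6]]
col profile rows from 152 [117.0, 118.0, 117.0, 116.0, 117.0, 117.0, 117.0, 119.0, 120.0, 114.0, 85.0, 39.0, 25.0, 30.0, 27.0, 20.0, 22.0, 20.0, 19.0, 21.0, 21.0, 20.0]
edges pred [[267.1, 157.5], [251.4, 158.0]] row 158 cols from 243 [152.0, 152.0, 154.0, 153.0, 154.0, 156.0, 161.0, 6.0, 80.0, 125.0, 123.0, 123.0, 124.0, 121.0, 119.0, 116.0, 117.0, 118.0, 119.0, 119.0, 118.0, 120.0, 119.0, 117.0, 77.0, 99.0, 98.0, 93.0, 84.0, 91.0, 88.0, 96.0, 99.0]
side pred z=0,20,30,40,60 [[263.3, 190.4], [263.3, 184.6], [263.3, 181.7], [263.3, 178.8], [263.2, 172.8]]
col profile rows from 171 [46.0, 46.0, 50.0, 74.0, 87.0, 92.0, 92.0, 87.0, 69.0, 46.0, 26.0, 16.0, 14.0, 13.0, 13.0, 14.0, 14.0, 15.0, 18.0, 21.0, 52.0, 87.0]
edges pred [[257.2, 174.0], [269.5, 180.7]] row 177 cols from 247 [81.0, 81.0, 94.0, 110.0, 126.0, 129.0, 126.0, 107.0, 66.0, 29.0, 39.0, 55.0, 67.0, 77.0, 85.0, 90.0, 91.0, 92.0, 92.0, 95.0, 96.0, 99.0, 97.0, 92.0, 92.0, 92.0, 91.0, 89.0, 86.0, 76.0, 52.0, 20.0, 13.0]
[[280.8 200.7]
 [239.7 202.1]
 [264.5 191.2]
 [254.4 191.6]]
```

Request:
{"name": "send_rows", "arguments": {
  "series": ".02 .01 .2 0 0 0;0 0 .3 0 0 0;0 0 .24 0 0 0;0 0 .15 0 0 0;0 0 .1 0 0 0;0 0 .05 0 0 0;0 0 0 0 0 0;0 0 0 0 0 0;0 0 0 0 0 0;0 0 0 0 0 0;0 0 0 0 0 0"
}}

```text
time: 23.63
tcp_pos: [536.1, 24.7, 289.4]
eef_rot: [-0.0, 0.027, 1.0, -0.0]
force: [-0.5, 0.2, -3.4]
opening: 35.0
grip_force: 60.5
```

```bash
python3 - <<'E'
from h import *
plan([536.2,25,290],np.pi-.056)
s,p,r=st(); print(s["force"],s["moment"],s["grip_force"],s["joint_velocities"])
yaw=np.arctan2(*r.as_matrix()[1::-1,0])-np.pi; Rz=R.from_euler('z',yaw)
a=imaging.read_camera("scene"); g=cv2.cvtColor(a,cv2.COLOR_RGB2GRAY)
q=proj("scene",[Rz.apply([x,0,0])+[p[0],p[1],p[2]-228.9+z] for x,z in((23,30),(30,30),(30,0))]);print(q.tolist())
b=proj("scene",R.from_euler('z',-.056).apply([[45,0,12],[45,0,8]])+[536.2,25,40]);print("blade front",b.tolist())
c=q[0].astype(int);print(c[1]-6,g[c[1]-6:c[1]+35,c[0]-2:c[0]+3].mean(1).round().tolist())
E
```

```text
t 23.63 tcp [536.1  24.7 289.4] yaw 3.0871 j1,j6 [0.046 0.1  ]
turn units [-0.001 -0.     0.019]  shift now-axes [-0.003  0.012 -0.021]  shift goal-axes [-0.003  0.012 -0.021]
[-0.48430272  0.23079529 -3.35423524] [ 0.06568131 -0.04985864  0.00571016] 60.51266312599182 [-4.67968132e-04  2.06824950e-03 -8.29563522e-04 -1.03449902e-03
  3.04781215e-05 -1.77717642e-03]
[[259.0, 173.1], [259.2, 175.0], [259.0, 184.5]]
blade front [[259.5, 191.4], [259.4, 192.6]]
167 [117.0, 117.0, 118.0, 118.0, 122.0, 98.0, 43.0, 30.0, 24.0, 26.0, 20.0, 22.0, 21.0, 20.0, 20.0, 20.0, 21.0, 15.0, 81.0, 106.0, 99.0, 158.0, 193.0, 191.0, 188.0, 163.0, 84.0, 43.0, 35.0, 35.0, 37.0, 40.0, 39.0, 39.0, 40.0, 29.0, 12.0, 91.0, 145.0, 158.0, 155.0]
```

The head hangs free (force is only its weight, 3.4 N). Hood bottom is seen at row 184.6 against 184.5 predicted, so it is about 9 mm above the blade.

```bash
python3 -c "
from h import *
print(sign_off())"
```

```text
the job is handed in; nothing more can be done
None
```

The job is handed in but no verdict came back: the cover stands flat in the tray, and the head is held still about 9 mm above the blade, centred and aligned by my measurements; my first grip on the cover went in crooked and shifted it about 4 mm, so I released it and gripped it again.

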